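# Open the combination lock in its station and hold it up

## Robot

A 6-joint arm with a two-finger parallel gripper is mounted at the origin on a cart in front of the work surface, level with it; the furniture and walls round the work are solid. World frame = base frame: x ahead of the robot, y to its left, z up, the work surface at z = 0. Lengths are in m, angles in degrees, forces in N, time in s.
With the tool pointing down it reaches from about 0.4 to 0.825 m from the base axis. Payload 7 kg.
Tool frame: the origin (TCP) lies between the finger pads, 19 mm behind the fingertips; this is the grasp point; z points along the fingers, y is the line along which they close (so a half turn about z gives the same grasp; the last joint's range is limited). The gripper opens to 88 mm and grips with 3 to 60 N. Pads are 19 mm wide; open, the fingers measure 130 mm over their backs; the gripper's body (78 mm by 193 mm) begins 47 mm behind the grasp point.
Start: joints at [91.965, 20.546, 0.682, 0, -70.136, -16.507], TCP at [0.169, 0.653, 0.245] pointing down, gripper open.
Joint ranges: [-176.03, 176.03], [-82.01, 121.73], [-58.28, 71.71], [-173.87, 95.51], [-174.79, -0.11], [-173.66, 173.66]. Speed limits (degrees/s): [136.94, 136.94, 172.46, 180, 180, 180].

## Interface

Orientations are given as [roll, pitch, yaw] about the fixed x, y, z axes, in that order (R = Rz(yaw) Ry(pitch) Rx(roll)).
In Python, from plant import get_obs, snapshot, close_job gives the robot as it stands.
- The arm moves only by the tool play_rows, never from a script. Its argument "commands" is a list that holds one entry, the list of rows, each a list of 7 numbers: the shift along the tool's x, y, z in cm, then the turn, a rotation vector about the tool's x, y, z in degrees, then the opening, from 0 (shut) to 1 (fully open). In form: [[[x, y, z, ax, ay, az, fingers], ...]]. A call has 1 to 20 rows; each row is the pose to reach, as a shift and turn from the pose commanded when the call began, along the tool's axes at that moment; what a row does not reach only later rows make up. A row lasts 1/12 s, in which the tool goes at most 41.7 mm and 7.16 degrees, less where a joint would pass 70% of its speed; a pose out of reach is approached as far as the arm can. A call with a gripper value outside its range is refused whole. The fingers move at their own pace and stop on an object; the grip force is fixed at half the most. Time passes only in rows, so rows that repeat a pose let the fingers close. It gives the time, the measured TCP pose, the force, the opening and the grip force at its end, in the units of the state.
- get_obs(): the state, without advancing time (a new reading comes with each control period).
- snapshot(name): name is "scene" or "top"; returns a dict with "frame" (480x640x3 uint8, red, green, blue), "camera_matrix" (3x3 intrinsics, pixels), "origin" and "attitude" of the camera in the world. Camera axes: x right, y down, z forward; pixel columns grow to the right and rows downward; lengths in m; the calibration is good to about 2 mm. A picture is of the moment at which its call begins. There is no depth.
- close_job(): hands the job in; it is judged then, once.
The state is a dict: "clock": time; "joint_pos": joint angles; "qvel": joint speeds; "tau": joint torques, N m; "tool_pos": TCP position; "orientation": TCP orientation; "force": force on the tool from outside, world axes, zero at the start; "moment": the same for the moment, N m; "opening": finger opening in m; "gripper_force": force on a finger pad.
Only numpy, scipy, OpenCV 4.12 (cv2) and the standard library are available. Lean on these libraries where they do the work, as an engineer would, in place of code of your own. Each camera call takes 0.05 s, during which the arm holds its last target. There are 200 camera calls.

## Task

Raise the stiff grey hood of the lock station by its front bar until it leans back about 110 degrees from shut, and leave it there. Then turn the lock's dial clockwise, click by click, until its white pointer rests in the notch at the white mark, pull the shackle fully up while the lock still sits in its pocket, and lift the lock by the shackle clear above the station, upright. Finish while holding it up there with the shackle open; do not put it down or let go, and leave the other things on the table undisturbed.

Things in the scene. Friction and masses are not known exactly. Their poses are not given: they have to be found in the camera images.
- station: Fixed dark steel block, 100 (x) x 150 (y) x 45 mm high; origin at the centre of its underside on the table, x axis from its front (nearest the robot) to its back, z up. A pocket 59 (x) x 121 (y) mm, 30 mm deep, centred 4 mm in front of the block's centre, holds the lock (pocket floor 15 mm above the table).
- hood (a joint): Angle of the grey sheet-metal hood (100 deep x 150 wide x 65 mm high, open below) about a level hinge along the block's far top edge: 0 = shut, grows as the front rises, stop at 2.4 rad. Wanted: 1.92 rad (110 degrees). The hinge is stiff (0.35 N m friction): the hood stays where it is left. It may start raised by up to 0.3 rad.
- hood_hinge (a point): Middle of the hood's hinge axis, which runs along the station's y, 45 mm above the table. It does not move as the hood turns.
- hood_handle (a point): Middle of the hood's round steel handle bar, 10 mm thick, 80 mm long along the station's y, 35 mm before the hood's front wall. Hood shut: 135 mm in front of the hinge axis and 45 mm above it; turns with the hood about the hinge. Pinch it from above, one finger before and one behind the bar; it turns between the fingers.
- lock: Loose steel combination lock, body 56 (x) x 118 (y) x 46 mm high, about 0.4 kg, sitting in the pocket with 1.5 mm play; origin at the centre of its underside, axes as the station's. Dial on its top at y = +28 mm, shackle at y = -34 mm. The shackle's end is the heavy one, so it hangs nearly level from it.
- dial (a joint): Dial angle about the vertical: 0 = pointer at the mark, shackle free; grows as the dial turns clockwise seen from above; starts 1 to 3 notches before the mark (negative). A spring pawl clicks into a notch every 0.419 rad (24 degrees), one of them at 0, and centres the released dial there; less than 0.1 N m turns it. Away from the mark the shackle is blocked.
- dial_grip (a point): Point on the dial's axis 20 mm above the lock's top, a good height for the TCP. The dial is a round black knurled knob, 38 mm diameter, 26 mm high, on the lock's top; it can be gripped across any diameter from above. The shackle's rubber bar is 62 mm from this axis.
- dial_pointer (a point): Point of the white line on the dial's top face, 16 mm from the dial's axis. The white mark is on the lock's top beside the dial, straight towards the lock's -x (front) from the dial's axis.
- shackle (a joint): Travel of the shackle upward out of the lock: 0 = shut, 0.028 m = fully open (stop). 1 N of friction; the lock's weight keeps it open when the lock hangs from it.
- shackle_bow (a point): Centre of the shackle's flat-sided rubber bar, 42 mm long along the lock's x, 10 mm wide (y), 14 mm high, 35 mm above the lock's top when shut; on two 8 mm steel legs, 34 mm apart along x. Pinch it from above across its 10 mm width, fingers on either side along y.
- cell: Bystander: loose turned steel sample cell, 50 mm diameter, 70 mm high, standing in front to the right; origin at the centre of its underside.
- tin: Bystander: loose round tin, 66 mm diameter, 24 mm high, to the right of the station; origin at the centre of its underside.
- weight: Bystander: loose brass calibration weight, 22 mm diameter, 40 mm high, standing just right of the station; origin at the centre of its underside.

How it is judged:
By the outcome, as a careful person would: the job done as asked, in the order asked, and still so for the second after the job is handed in, while the arm keeps its last pose, push and grip.
It also fails if it takes over 64 s, if anything falls off the work surface, if the arm or the gripper's body presses on something with over 40 N, if the wrist force passes 120 N, or if a joint passes its speed limit or range.

## Working session

There is one attempt and no reset: what is moved stays moved. The work goes in short steps, Python scripts to look and compute and a tool call to move; the robot and the scene stay as the last step left them, time stands still between calls to the robot, and variables do not carry over. Pictures are saved under pics/ and viewed, at most 10 in all, crops included, and the job is handed in when it is done.

Besides the shell and the picture viewer there is one more tool, called after "Emit:" by a JSON object that holds its "fn" and its "kwargs". play_rows: Moves the arm, as the interface text tells. Its arguments: {"type":"object","properties":{"commands":{"type":"array","items":{"type":"array","items":{"type":"array","items":{"type":"number"}}}}},"required":["commands"]}

```bash
mkdir -p pics; python3 - <<'E'
from plant import *
import cv2,numpy as np
for n in("scene","top"):
    s=snapshot(n); cv2.imwrite(f"pics/{n}0.png",s["frame"][:,:,::-1]); print(n,s["camera_matrix"],s["origin"],s["attitude"])
print(get_obs())
E
```

```text
scene [[508.21930075   0.         313.05911334]
 [  0.         508.21930075 238.60510555]
 [  0.           0.           1.        ]] [ 0.22941116 -0.70883296  0.61323267] [-127.6273552     0.81821342  -26.67764899]
top [[593.8320171    0.         317.912264  ]
 [  0.         593.8320171  232.98552793]
 [  0.           0.           1.        ]] [ 0.40055422 -0.05600606  1.03102795] [-173.44596237   -0.44991853  -90.37108289]
{'clock': 0.1, 'joint_pos': array([ 9.19647057e+01,  2.05869040e+01,  6.39279388e-01, -1.85709475e-02,
       -7.01345001e+01, -1.65063462e+01]), 'qvel': array([ 0.06518304, -0.09835268,  0.03171109, -0.01099715, -0.05082548,
       -0.06850247]), 'tau': array([-1.25975836e-03, -5.84165025e+01,  2.93744355e+01,  7.01520368e+00,
        1.01083657e-02, -6.08999835e-05]), 'tool_pos': array([0.16940335, 0.65298102, 0.24452049]), 'orientation': array([ 1.79916299e+02, -6.59631251e-03, -1.45479589e+01]), 'force': array([-0.33225713,  0.34536401, -0.49860834]), 'moment': array([ 0.00489437, -0.06844088, -0.00744762]), 'gripper_force': 0.0, 'opening': 0.08780365982149274}
```

View pics/scene0.png

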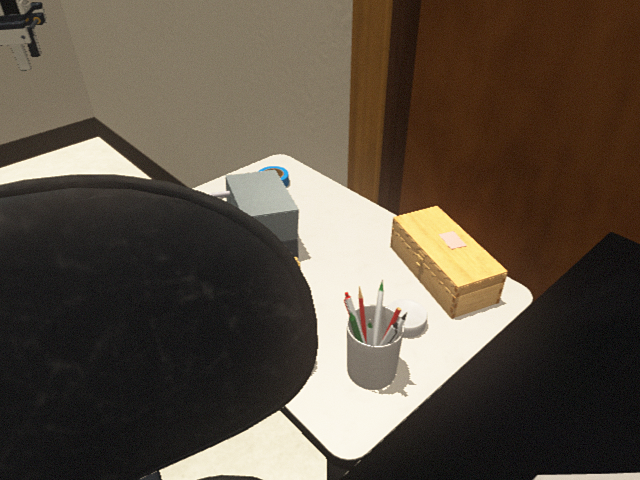

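View pics/top0.png

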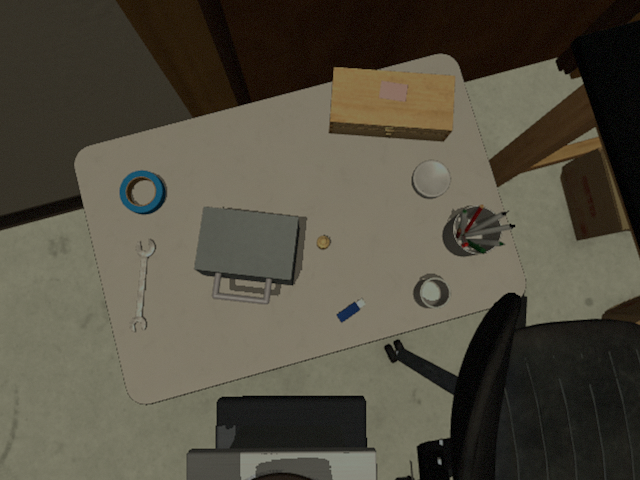

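```bash
python3 - <<'E'
import cv2
i=cv2.imread("pics/top0.png")[190:320,180:350]
cv2.imwrite("pics/c1.png",cv2.resize(i,(680,520),interpolation=cv2.INTER_CUBIC))
i=cv2.imread("pics/scene0.png")[150:270,190:340]
cv2.imwrite("pics/c2.png",cv2.resize(i,(750,600),interpolation=cv2.INTER_CUBIC))
E
```

```text
(no output)
```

View pics/c1.png

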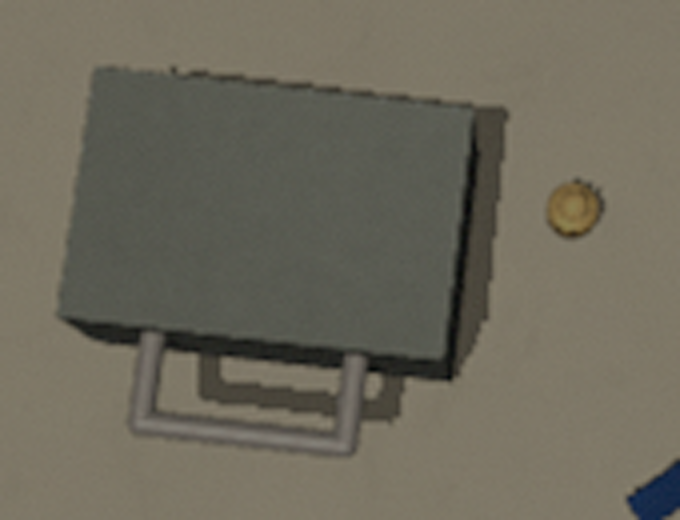

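View pics/c2.png

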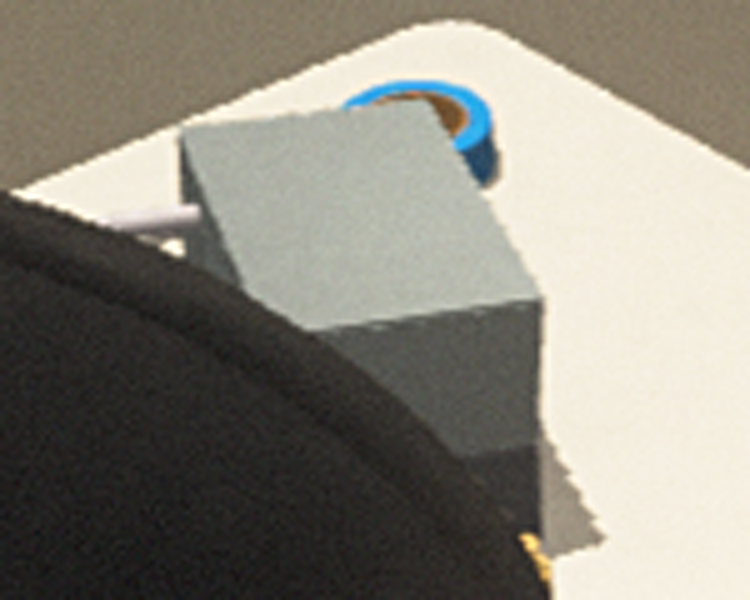

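```bash
cat > h.py <<'E'
import numpy as np, cv2
from plant import *
from scipy.spatial.transform import Rotation as R
from scipy.optimize import least_squares
def cam(n):
    s=snapshot(n); return s
def proj(s,P):
    A=R.from_euler('xyz',s["attitude"],degrees=True).as_matrix()
    c=(np.atleast_2d(P)-s["origin"])@A; u=c@np.asarray(s["camera_matrix"]).T
    return u[:,:2]/u[:,2:]
def back(s,px,z):
    A=R.from_euler('xyz',s["attitude"],degrees=True).as_matrix()
    d=A@np.linalg.inv(s["camera_matrix"])@np.array([*px,1]); o=np.asarray(s["origin"])
    return o+d*(z-o[2])/d[2]
def S2W(p,L): # station->world, p=x,y,yaw
    return np.atleast_2d(L)@R.from_euler('z',p[2]).as_matrix().T+[p[0],p[1],0]
def hood(a,L): # hood-local rel hinge -> station
    return np.atleast_2d(L)@R.from_euler('y',a).as_matrix().T+[.05,0,.045]
E
python3 - <<'E'
from h import *
T=cam("top");S=cam("scene")
L=np.array([[0,.075,.065],[0,-.075,.065],[-.1,.075,.065],[-.1,-.075,.065],[-.135,.035,.045],[-.135,-.035,.045]])
t=np.array([[93,67],[474,107],[60,315],[450,362],[142,424],[345,444]])/4+[180,190]
sc=np.array([[425,102],[543,297],[182,128]])/5+[190,150]
def f(p,sc_on=1):
    W=S2W(p,hood(p[3],L))
    r=[(proj(T,W)-t).ravel()]
    if sc_on: r+=[(proj(S,W[:3])-sc).ravel()]
    return np.concatenate(r)
for on in(1,0):
    r=least_squares(f,[.43,.06,0,.1],args=(on,)); print(r.x,r.fun.round(1))
p=r.x
p=least_squares(f,[.43,.06,0,.1]).x
print("bar",S2W(p,hood(p[3],[[-.135,0,.045]])),"hinge",S2W(p,[[.05,0,.045]]))
print("weight",back(T,(573/4+180,208/4+190),.04))
E
```

```text
[ 0.48621948  0.0461429  -0.11994802  0.07855439] [ 1.  -0.7  0.8  0.1 -0.5  0.2 -0.9 -0.4  3.5 -0.2 -2.6 -0.1 -0.3 -1.2
  0.2 -0.2 -2.  -0.5]
[ 0.48107571  0.04657821 -0.11069663  0.15008458] [ 0.7  0.1  0.6  0.  -1.   0.3 -0.7 -1.2  3.   0.5 -2.6  0.3]
bar [[0.40574948 0.05584168 0.10045517]] hinge [[0.53586023 0.04015987 0.045     ]]
weight [ 0.49909807 -0.07337908  0.04      ]
```

```bash
python3 - <<'E'
from h import *
T=cam("top");S=cam("scene")
L=np.array([[0,.075,.065],[0,-.075,.065],[-.1,.075,.065],[-.1,-.075,.065],[-.135,.035,.045],[-.135,-.035,.045],[0,-.075,0]])
t=np.array([[93,67],[474,107],[60,315],[450,362],[142,424],[345,444]])/4+[180,190]
sc=np.array([[425,102],[543,297],[182,128],[543,443]])/5+[190,150]
def f(p):
    M=L.copy(); M[4,1]=p[4]; M[5,1]=-p[4]
    W=S2W(p,hood(p[3],M))
    return np.concatenate([(proj(T,W[:6])-t).ravel(),(proj(S,W[[0,1,2,6]])-sc).ravel()])
for loss in("linear","soft_l1"):
  r=least_squares(f,[.43,.06,0,.1,.035],loss=loss); p=r.x
  print(p,r.fun.round(1))
  print("bar",S2W(p,hood(p[3],[[-.135,0,.045]])),"hinge",S2W(p,[[.05,0,.045]]))
print("bar ends px z=.1 ->", back(T,(142/4+180,424/4+190),.1),back(T,(345/4+180,444/4+190),.1))
E
```

```text
[ 0.48771849  0.04620341 -0.12026053  0.05761412  0.03981702] [ 0.8 -0.9  0.6  0.  -0.4  0.3 -1.1 -0.4  0.6 -0.8  0.5  0.  -0.3 -1.3
  0.2 -0.3 -1.9  0.3 -0.6  0.3]
bar [[0.40612728 0.05606319 0.09769894]] hinge [[0.53735737 0.04020486 0.045     ]]
[ 0.48764224  0.04634767 -0.11966881  0.0575848   0.0398109 ] [ 0.7 -0.8  0.5  0.  -0.5  0.3 -1.1 -0.3  0.5 -0.8  0.4  0.  -0.4 -1.3
  0.1 -0.3 -1.9  0.3 -0.7  0.2]
bar [[0.40604367 0.05615936 0.09769506]] hinge [[0.53728465 0.0403785  0.045     ]]
bar ends px z=.1 -> [0.4096013  0.09609713 0.1       ] [0.40135485 0.01710114 0.1       ]
```

Emit:
{"fn": "play_rows", "kwargs": {"commands": [[[14,12,0,0,0,22,1],[28.7,24.1,0,0,0,45,1],[28.7,24.1,0,0,0,45,1],[28.7,24.1,0,0,0,45,1],[28.7,24.1,0,0,0,45,0.23],[28.7,24.1,0,0,0,45,0.23],[28.7,24.1,0,0,0,45,0.23],[28.7,24.1,0,0,0,45,0.23],[28.7,24.1,0,0,0,45,0.23],[28.7,24.1,0,0,0,60,0.23],[33,38,2,0,0,82.4,0.23],[37.9,51.8,4.5,0,0,82.4,0.23],[37.9,51.8,4.5,0,0,82.4,0.23],[37.9,51.8,4.5,0,0,82.4,0.23],[37.9,51.8,4.5,0,0,82.4,0.23],[37.9,51.8,4.5,0,0,82.4,0.23],[37.9,51.8,4.5,0,0,82.4,0.23],[37.9,51.8,4.5,0,0,82.4,0.23],[37.9,51.8,4.5,0,0,82.4,0.23],[37.9,51.8,4.5,0,0,82.4,0.23]]]}}

```text
clock: 1.97
tool_pos: [0.4066, 0.0566, 0.2007]
orientation: [-180.0, 0.0, -97.0]
force: [0.2, -0.4, -0.4]
opening: 0.02
gripper_force: 0.0
```

Emit:
{"fn": "play_rows", "kwargs": {"commands": [[[0,0,2.5,0,0,0,0.23],[0,0,5,0,0,0,0.23],[0,0,6.5,0,0,0,0.23],[0,0,7.5,0,0,0,0.23],[0,0,8.3,0,0,0,0.23],[0,0,8.8,0,0,0,0.23],[0,0,9.3,0,0,0,0.23],[0,0,9.8,0,0,0,0.23],[0,0,10.2,0,0,0,0.23],[0,0,10.2,0,0,0,0.23]]]}}

```text
clock: 2.8
tool_pos: [0.4061, 0.0568, 0.0979]
orientation: [180.0, -0.0, -96.9]
force: [-0.3, -0.2, 0.4]
opening: 0.02
gripper_force: 0.0
```

Emit:
{"fn": "play_rows", "kwargs": {"commands": [[[0,0,0,0,0,0,0],[0,0,0,0,0,0,0],[0,0,0,0,0,0,0],[0,0,0,0,0,0,0],[0,0,0,0,0,0,0],[0,0,0,0,0,0,0]]]}}

```text
clock: 3.3
tool_pos: [0.4055, 0.0568, 0.0984]
orientation: [179.9, 0.0, -97.0]
force: [-5.5, 4.3, 1.4]
opening: 0.0086
gripper_force: 30.0
```

```bash
python3 - <<'E'
from h import *
o=get_obs();print(o)
T=cam("top")
cv2.imwrite("pics/t1.png",cv2.resize(T["frame"][170:330,160:370,::-1],(787,600),interpolation=cv2.INTER_CUBIC))
p=[.4877,.0463,-.1203]
Rm=R.from_euler('xyz',o["orientation"],degrees=True).as_matrix()
# arc from a0 to 1.92 in tool frame (cm), relative to start
a0=.058
b0=S2W(p,hood(a0,[[-.135,0,.045]]))[0]
for a in np.linspace(a0,1.92,25): print(round(a,2),((S2W(p,hood(a,[[-.135,0,.045]]))[0]-b0)@Rm*100).round(2))
E
```

```text
{'clock': 3.3, 'joint_pos': array([ 35.85191723,   4.56408638, -42.72030424,  -0.08894951,
       -42.74592844, -42.77771605]), 'qvel': array([ 0.07633555,  0.02024078,  0.00884328,  0.04938458, -0.05239659,
        0.03101621]), 'tau': array([ -1.8147482 , -27.22461104,  21.98491931,   6.6352129 ,
         0.73906828,   0.03370059]), 'tool_pos': array([0.40548715, 0.05683849, 0.09842882]), 'orientation': array([ 1.79936741e+02,  2.36742956e-02, -9.69911498e+01]), 'force': array([-5.47610779,  4.3142352 ,  1.42544603]), 'moment': array([ 1.466658  ,  1.90934073, -0.01849998]), 'gripper_force': 29.988129436969757, 'opening': 0.008637445126015431}
0.06 [0. 0. 0.]
0.14 [-0.   -0.45 -1.01]
0.21 [-0.   -0.97 -1.98]
0.29 [-0.   -1.57 -2.91]
0.37 [-0.01 -2.24 -3.79]
0.45 [-0.01 -2.97 -4.61]
0.52 [-0.01 -3.77 -5.38]
0.6 [-0.01 -4.62 -6.08]
0.68 [-0.01 -5.53 -6.71]
0.76 [-0.01 -6.48 -7.27]
0.83 [-0.02 -7.47 -7.75]
0.91 [-0.02 -8.49 -8.16]
0.99 [-0.02 -9.55 -8.49]
1.07 [ -0.02 -10.62  -8.73]
1.14 [ -0.02 -11.72  -8.89]
1.22 [ -0.03 -12.82  -8.96]
1.3 [ -0.03 -13.92  -8.95]
1.38 [ -0.03 -15.02  -8.86]
1.45 [ -0.03 -16.11  -8.67]
1.53 [ -0.03 -17.18  -8.41]
1.61 [ -0.03 -18.23  -8.06]
1.69 [ -0.04 -19.25  -7.63]
1.76 [ -0.04 -20.23  -7.13]
1.84 [ -0.04 -21.17  -6.55]
1.92 [ -0.04 -22.06  -5.89]
```

Emit:
{"fn": "play_rows", "kwargs": {"commands": [[[0,-0.45,-1.01,0,0,0,0],[0,-0.97,-1.98,0,0,0,0],[0,-1.57,-2.91,0,0,0,0],[0,-2.24,-3.79,0,0,0,0],[0,-2.97,-4.61,0,0,0,0],[0,-3.77,-5.38,0,0,0,0],[0,-3.77,-5.38,0,0,0,0]]]}}

```text
clock: 3.93
tool_pos: [0.4443, 0.0522, 0.1535]
orientation: [180.0, 0.0, -97.0]
force: [-8.2, 3.6, 11.9]
opening: 0.009
gripper_force: 30.0
```

```bash
python3 - <<'E'
from h import *
T=cam("top")
cv2.imwrite("pics/t2.png",cv2.resize(T["frame"][160:340,160:370,::-1],(700,600),interpolation=cv2.INTER_CUBIC))
E
```

```text
(no output)
```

View pics/t2.png

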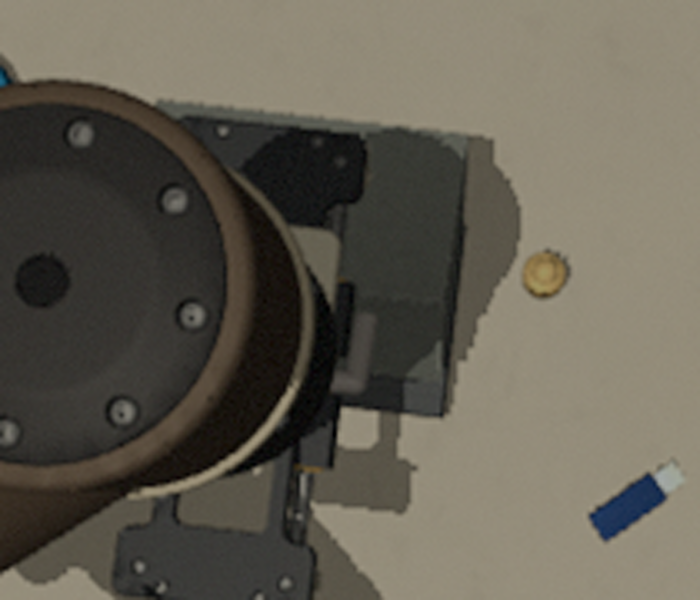

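The hood has risen: its handle (right leg near px 360,360) sits between the fingers, and the station block shows below. I'll carry on along the arc.

Emit:
{"fn": "play_rows", "kwargs": {"commands": [[[0,-0.85,-0.7,0,0,0,0],[0,-1.76,-1.33,0,0,0,0],[0,-2.71,-1.89,0,0,0,0],[0,-3.7,-2.37,0,0,0,0],[0,-4.72,-2.78,0,0,0,0],[0,-5.78,-3.11,0,0,0,0],[0,-6.85,-3.35,0,0,0,0],[0,-7.95,-3.51,0,0,0,0],[0,-9.05,-3.58,0,0,0,0],[0,-10.15,-3.57,0,0,0,0],[0,-10.15,-3.57,0,0,0,0]]]}}

```text
clock: 4.9
tool_pos: [0.5467, 0.0394, 0.1881]
orientation: [-179.9, -0.1, -96.9]
force: [2.3, -3.1, 3.8]
opening: 0.0089
gripper_force: 30.0
```

Emit:
{"fn": "play_rows", "kwargs": {"commands": [[[0,-1.1,0.09,0,0,0,0],[0,-2.19,0.28,0,0,0,0],[0,-3.26,0.54,0,0,0,0],[0,-4.31,0.89,0,0,0,0],[0,-5.33,1.32,0,0,0,0],[0,-6.31,1.82,0,0,0,0],[0,-7.25,2.4,0,0,0,0],[0,-8.14,3.06,0,0,0,0],[0,-8.14,3.06,0,0,0,0],[0,-8.14,3.06,0,0,0,0],[0,-8.14,3.06,0,0,0,0]]]}}

```text
clock: 5.82
tool_pos: [0.6259, 0.0298, 0.1563]
orientation: [-180.0, -0.0, -97.0]
force: [0.7, -5.0, -2.0]
opening: 0.0087
gripper_force: 30.0
```

Emit:
{"fn": "play_rows", "kwargs": {"commands": [[[0,0,0,0,0,0,0.25],[0,0,0,0,0,0,0.25],[0,0,0,0,0,0,0.25],[0,0,-1,0,0,0,0.25],[0,0,-3,0,0,0,0.25],[0,0,-6,0,0,0,0.25],[0,0,-9,0,0,0,0.25],[0,0,-12,0,0,0,0.25],[-32.2,24.7,-12,0,0,0,0.8],[-32.2,24.7,-12,0,0,0,0.8],[-32.2,24.7,-12,0,0,0,0.8],[-32.2,24.7,-12,0,0,0,0.8],[-32.2,24.7,-12,0,0,0,0.8],[-32.2,24.7,-12,0,0,0,0.8],[-32.2,24.7,-12,0,0,0,0.8],[-32.2,24.7,-12,0,0,0,0.8],[-32.2,24.7,-12,0,0,0,0.8],[-32.2,24.7,-12,0,0,0,0.8],[-32.2,24.7,-12,0,0,0,0.8],[-32.2,24.7,-12,0,0,0,0.8]]]}}

```text
clock: 7.48
tool_pos: [0.4179, 0.3814, 0.2781]
orientation: [-180.0, 0.1, -96.7]
force: [-0.1, -0.4, 0.4]
opening: 0.0701
gripper_force: 0.0
```

```bash
python3 - <<'E'
from h import *
T=cam("top")
cv2.imwrite("pics/t3.png",cv2.resize(T["frame"][180:310,190:330,::-1],(646,600),interpolation=cv2.INTER_CUBIC))
E
```

```text
(no output)
```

View pics/t3.png

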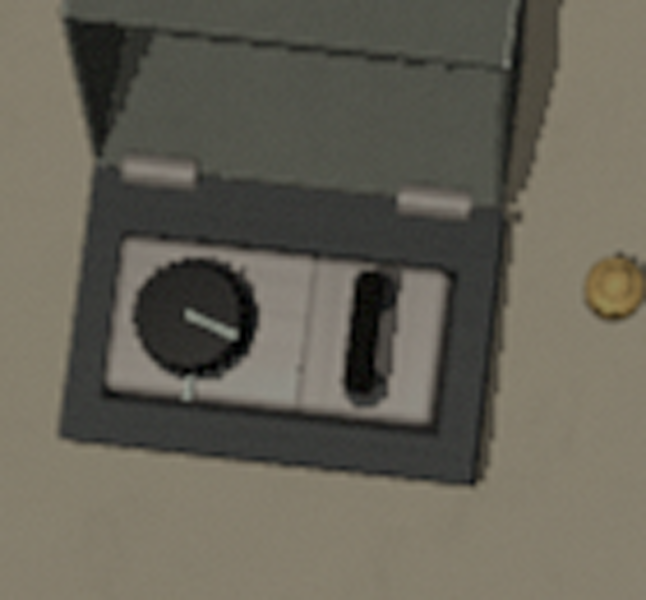

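```bash
python3 - <<'E'
from h import *
T=cam("top");k=646/140
p=[.4877,.0463,-.1203]
def pp(L): return ((proj(T,S2W(p,L))-[190,180])*k).round(0).tolist()
print("dial",pp([[-.004,.028,.087]]),"bow ends",pp([[-.004+.021,-.034,.103],[-.004-.021,-.034,.103]]),"mark",pp([[-.004-.025,.028,.061]]))
print("block corners",pp([[-.05,.075,.045],[-.05,-.075,.045],[.05,.075,.045],[.05,-.075,.045]]))
print("lock corners",pp([[-.032,.087,.061],[-.032,-.093+.034,.061],[.024,.059,.061],[-.032,.059,.061],[.024,-.059,.061]]))
b=lambda u,v,z:back(T,(190+u/k,180+v/k),z).round(4)
print("dial meas",b(194,318,.087),"pred",S2W(p,[[-.004,.028,.087]]))
print("bow pred",S2W(p,[[-.004,-.034,.096]]))
for a in (1.85,1.92,2.0): print(a,pp(hood(a,[[-.1,.075,0],[-.1,-.075,0],[-.1,-.075,.065],[0,.075,0.065]])))
E
```

```text
dial [[189.0, 310.0]] bow ends [[372.0, 265.0], [356.0, 388.0]] mark [[190.0, 386.0]]
block corners [[59.0, 432.0], [474.0, 480.0], [96.0, 158.0], [506.0, 205.0]]
lock corners [[23.0, 376.0], [433.0, 423.0], [123.0, 229.0], [102.0, 385.0], [452.0, 266.0]]
dial meas [0.4842 0.0729 0.087 ] pred [[0.48708919 0.07457768 0.087     ]]
bow pred [[0.47964857 0.01302577 0.096     ]]
1.85 [[57.0, 33.0], [510.0, 85.0], [532.0, -87.0], [127.0, 0.0]]
1.92 [[61.0, 15.0], [512.0, 66.0], [534.0, -97.0], [128.0, 6.0]]
2.0 [[66.0, -5.0], [515.0, 46.0], [536.0, -107.0], [129.0, 14.0]]
```

Hood stands at about 110° (its edges at (66,18)–(508,68) match the prediction). The dial centre is at about (191,316), with the pointer towards (236,334) and the mark at (188,388). So the dial sits 3 notches (72°) before the mark. I'll move above it.

Emit:
{"fn": "play_rows", "kwargs": {"commands": [[[15,-5,0,0,0,-30,0.6],[29.7,-10.3,0,0,0,-60,0.6],[29.7,-10.3,0,0,0,-90,0.6],[29.7,-10.3,0,0,0,-113.8,0.6],[29.7,-10.3,0,0,0,-113.8,0.6],[29.7,-10.3,0,0,0,-113.8,0.6],[29.7,-10.3,0,0,0,-113.8,0.6],[29.7,-10.3,0,0,0,-113.8,0.6],[29.7,-10.3,5,0,0,-113.8,0.6],[29.7,-10.3,9.8,0,0,-113.8,0.6],[29.7,-10.3,9.8,0,0,-113.8,0.6],[29.7,-10.3,9.8,0,0,-113.8,0.6],[29.7,-10.3,9.8,0,0,-113.8,0.6],[29.7,-10.3,9.8,0,0,-113.8,0.6],[29.7,-10.3,9.8,0,0,-113.8,0.6],[29.7,-10.3,9.8,0,0,-113.8,0.6],[29.7,-10.3,9.8,0,0,-113.8,0.6],[29.7,-10.3,9.8,0,0,-113.8,0.6],[29.7,-10.3,9.8,0,0,-113.8,0.6]]]}}

```text
clock: 9.17
tool_pos: [0.4855, 0.0714, 0.1796]
orientation: [-180.0, -0.0, 16.6]
force: [0.0, -0.4, -0.3]
opening: 0.0527
gripper_force: 0.0
```

Emit:
{"fn": "play_rows", "kwargs": {"commands": [[[0.1,-0.28,2,0,0,0,0.6],[0.1,-0.28,4,0,0,0,0.6],[0.1,-0.28,6,0,0,0,0.6],[0.1,-0.28,7,0,0,0,0.6],[0.1,-0.28,8,0,0,0,0.6],[0.1,-0.28,8.8,0,0,0,0.6],[0.1,-0.28,9.3,0,0,0,0.6],[0.1,-0.28,9.7,0,0,0,0.6],[0.1,-0.28,9.7,0,0,0,0.6],[0.1,-0.28,9.7,0,0,0,0],[0.1,-0.28,9.7,0,0,0,0],[0.1,-0.28,9.7,0,0,0,0],[0.1,-0.28,9.7,0,0,0,0],[0.1,-0.28,9.7,0,0,0,0]]]}}

```text
clock: 10.33
tool_pos: [0.4859, 0.0756, 0.0828]
orientation: [-180.0, -0.1, 16.9]
force: [-0.2, 1.8, 2.7]
opening: 0.0371
gripper_force: 30.0
```

Emit:
{"fn": "play_rows", "kwargs": {"commands": [[[0,0,0,0,0,4,0],[0,0,0,0,0,8,0],[0,0,0,0,0,12,0],[0,0,0,0,0,16,0],[0,0,0,0,0,20,0],[0,0,0,0,0,24,0],[0,0,0,0,0,28,0],[0,0,0,0,0,32,0],[0,0,0,0,0,36,0],[0,0,0,0,0,40,0],[0,0,0,0,0,44,0],[0,0,0,0,0,48,0],[0,0,0,0,0,48,0],[0,0,0,0,0,48,0]]]}}

```text
clock: 11.5
tool_pos: [0.486, 0.0757, 0.0827]
orientation: [-179.9, -0.0, -31.0]
force: [-0.2, 2.6, 4.3]
opening: 0.0376
gripper_force: 30.0
```

Emit:
{"fn": "play_rows", "kwargs": {"commands": [[[0,0,0,0,0,0,0.6],[0,0,0,0,0,0,0.6],[0,0,0,0,0,0,0.6],[0,0,0,0,0,-12,0.6],[0,0,0,0,0,-24,0.6],[0,0,0,0,0,-36,0.6],[0,0,0,0,0,-36,0.6],[0,0,0,0,0,-36,0.6],[0,0,0,0,0,-36,0.6],[0,0,0,0,0,-36,0],[0,0,0,0,0,-36,0],[0,0,0,0,0,-36,0],[0,0,0,0,0,-36,0],[0,0,0,0,0,-36,0]]]}}

```text
clock: 12.67
tool_pos: [0.4854, 0.0754, 0.0822]
orientation: [-180.0, 0.0, 4.8]
force: [0.1, 1.5, 0.3]
opening: 0.0374
gripper_force: 30.0
```

Emit:
{"fn": "play_rows", "kwargs": {"commands": [[[0,0,0,0,0,4,0],[0,0,0,0,0,8,0],[0,0,0,0,0,12,0],[0,0,0,0,0,16,0],[0,0,0,0,0,20,0],[0,0,0,0,0,24,0],[0,0,0,0,0,24,0],[0,0,0,0,0,24,0]]]}}

```text
clock: 13.33
tool_pos: [0.4855, 0.0757, 0.0822]
orientation: [-180.0, 0.0, -19.1]
force: [-2.5, 4.8, -0.2]
opening: 0.0371
gripper_force: 30.0
```

Emit:
{"fn": "play_rows", "kwargs": {"commands": [[[0,0,0,0,0,0,0.6],[0,0,0,0,0,0,0.6],[0,0,0,0,0,0,0.6],[0,0,-1,0,0,0,0.6],[0,0,-4,0,0,0,0.5],[0,0,-8,0,0,0,0.5],[0,0,-12,0,0,0,0.5],[0,0,-14,0,0,0,0.5],[-9.8,-28.4,-14,0,0,-12.2,0.35],[-9.8,-28.4,-14,0,0,-12.2,0.35],[-9.8,-28.4,-14,0,0,-12.2,0.35],[-9.8,-28.4,-14,0,0,-12.2,0.35],[-9.8,-28.4,-14,0,0,-12.2,0.35],[-9.8,-28.4,-14,0,0,-12.2,0.35],[-9.8,-28.4,-14,0,0,-12.2,0.35],[-9.8,-28.4,-14,0,0,-12.2,0.35],[-9.8,-28.4,-14,0,0,-12.2,0.35],[-9.8,-28.4,-14,0,0,-12.2,0.35],[-9.8,-28.4,-14,0,0,-12.2,0.35],[-9.8,-28.4,-14,0,0,-12.2,0.35]]]}}

```text
clock: 15.0
tool_pos: [0.4862, 0.3745, 0.2225]
orientation: [180.0, -0.0, -7.0]
force: [0.1, -0.4, 0.5]
opening: 0.0307
gripper_force: 0.0
```

```bash
python3 - <<'E'
from h import *
T=cam("top");k=646/140
cv2.imwrite("pics/t4.png",cv2.resize(T["frame"][180:310,190:330,::-1],(646,600),interpolation=cv2.INTER_CUBIC))
E
```

```text
(no output)
```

View pics/t4.png

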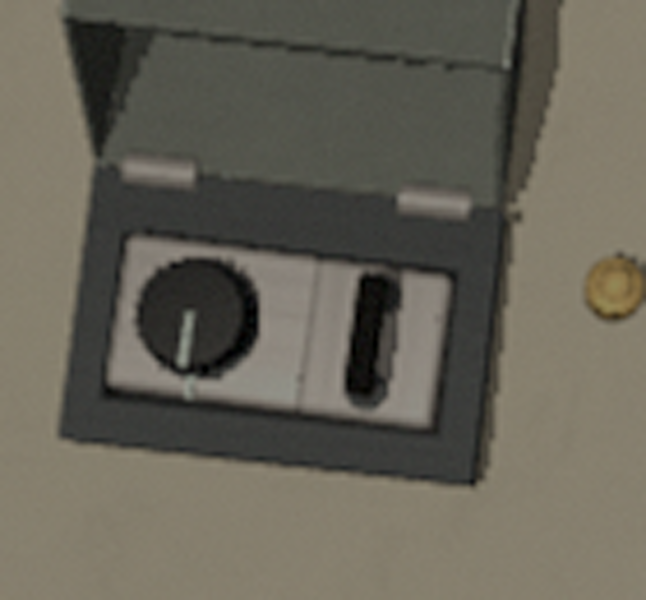

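The pointer ((190,312) to (183,366)) now lines up with the mark at (188,388). The shackle bar is centred at about (368,335). Next I'll move over the shackle.

Emit:
{"fn": "play_rows", "kwargs": {"commands": [[[3.5,36.1,0,0,0,0,0.3],[3.5,36.1,0,0,0,0,0.3],[3.5,36.1,0,0,0,0,0.3],[3.5,36.1,0,0,0,0,0.3],[3.5,36.1,0,0,0,0,0.3],[3.5,36.1,0,0,0,0,0.3],[3.5,36.1,0,0,0,0,0.3],[3.5,36.1,0,0,0,0,0.3],[3.5,36.1,0,0,0,0,0.3],[3.5,36.1,2,0,0,0,0.3],[3.5,36.1,5.2,0,0,0,0.3],[3.5,36.1,5.2,0,0,0,0.3],[3.5,36.1,5.2,0,0,0,0.3],[3.5,36.1,5.2,0,0,0,0.3]]]}}

```text
clock: 16.22
tool_pos: [0.4777, 0.0131, 0.1716]
orientation: [180.0, -0.1, -6.9]
force: [0.0, 0.5, 1.0]
opening: 0.0265
gripper_force: 0.0
```

Emit:
{"fn": "play_rows", "kwargs": {"commands": [[[0,0.05,2,0,0,0,0.3],[0,0.05,4,0,0,0,0.3],[0,0.05,5,0,0,0,0.3],[0,0.05,6,0,0,0,0.3],[0,0.05,6.8,0,0,0,0.3],[0,0.05,7.5,0,0,0,0.3],[0,0.05,7.5,0,0,0,0.3],[0,0.05,7.5,0,0,0,0],[0,0.05,7.5,0,0,0,0],[0,0.05,7.5,0,0,0,0],[0,0.05,7.5,0,0,0,0],[0,0.05,7.5,0,0,0,0]]]}}

```text
clock: 17.22
tool_pos: [0.4776, 0.0132, 0.0959]
orientation: [-179.9, -0.1, -6.9]
force: [-1.4, 3.9, 4.3]
opening: 0.0101
gripper_force: 30.0
```

Emit:
{"fn": "play_rows", "kwargs": {"commands": [[[0,0,-0.3,0,0,0,0],[0,0,-0.6,0,0,0,0],[0,0,-0.9,0,0,0,0],[0,0,-1.2,0,0,0,0],[0,0,-1.5,0,0,0,0],[0,0,-1.8,0,0,0,0],[0,0,-2.1,0,0,0,0],[0,0,-2.3,0,0,0,0],[0,0,-2.5,0,0,0,0],[0,0,-2.6,0,0,0,0],[0,0,-2.7,0,0,0,0],[0,0,-2.8,0,0,0,0],[0,0,-2.8,0,0,0,0],[0,0,-2.8,0,0,0,0]]]}}

```text
clock: 18.38
tool_pos: [0.4773, 0.0127, 0.1235]
orientation: [-180.0, -0.0, -6.9]
force: [2.1, 3.6, 1.3]
opening: 0.0094
gripper_force: 30.0
```

Emit:
{"fn": "play_rows", "kwargs": {"commands": [[[0,0,-0.2,0,0,0,0],[0,0,-0.4,0,0,0,0],[0,0,-0.6,0,0,0,0],[0,0,-0.8,0,0,0,0],[0,0,-1.1,0,0,0,0],[0,0,-1.4,0,0,0,0],[0,0,-1.7,0,0,0,0],[0,0,-2,0,0,0,0],[0,0,-2,0,0,0,0]]]}}

```text
clock: 19.13
tool_pos: [0.4772, 0.0126, 0.144]
orientation: [-180.0, -0.0, -6.9]
force: [0.4, 1.0, -3.2]
opening: 0.0099
gripper_force: 30.0
```

```bash
python3 - <<'E'
from h import *
print(get_obs()["force"],get_obs()["moment"])
E
```

```text
[ 0.40967022  1.04881292 -3.17221384] [0.69770535 0.14720967 0.0207348 ]
```

The lock's weight is on the wrist now, so I'll keep lifting.

Emit:
{"fn": "play_rows", "kwargs": {"commands": [[[0,0,-0.5,0,0,0,0],[0,0,-1,0,0,0,0],[0,0,-1.6,0,0,0,0],[0,0,-2.3,0,0,0,0],[0,0,-3,0,0,0,0],[0,0,-3.8,0,0,0,0],[0,0,-4.6,0,0,0,0],[0,0,-5.4,0,0,0,0],[0,0,-6.2,0,0,0,0],[0,0,-7,0,0,0,0],[0,0,-7.8,0,0,0,0],[0,0,-8.6,0,0,0,0],[0,0,-9.2,0,0,0,0],[0,0,-9.7,0,0,0,0],[0,0,-10,0,0,0,0],[0,0,-10,0,0,0,0],[0,0,-10,0,0,0,0],[0,0,-10,0,0,0,0]]]}}

```text
clock: 20.63
tool_pos: [0.4768, 0.0126, 0.2428]
orientation: [180.0, 0.0, -6.9]
force: [0.2, 0.2, -5.1]
opening: 0.0098
gripper_force: 30.0
```

```bash
python3 - <<'E'
from h import *
print(get_obs()["force"],get_obs()["moment"])
a=cv2.resize(cam("top")["frame"][150:320,180:350,::-1],(400,400),interpolation=cv2.INTER_CUBIC)
b=cv2.resize(cam("scene")["frame"][90:270,160:340,::-1],(400,400),interpolation=cv2.INTER_CUBIC)
cv2.imwrite("pics/t5.png",np.hstack([a,b]))
E
```

```text
[ 0.18802624  0.16496991 -5.08954309] [-0.10961671  0.07678456  0.00426912]
```

View pics/t5.png

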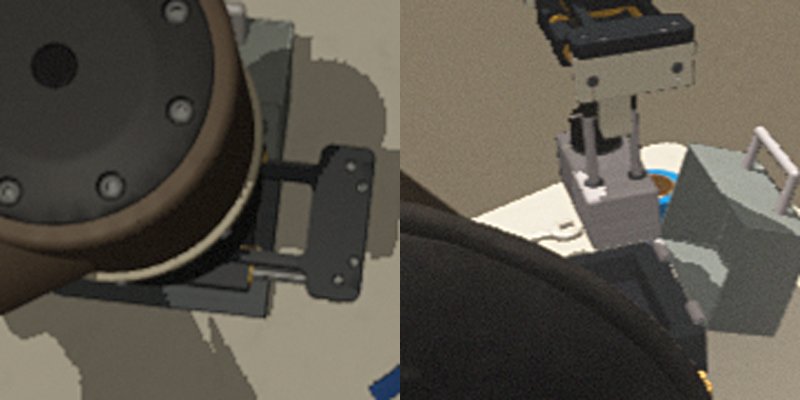

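The right half shows the lock hanging level from its raised shackle (legs from (590,120) to (595,180)), clear above the empty pocket. The hood is leaning back and the brass weight is still standing at (705,380).

```bash
python3 -c "
from plant import *
print(close_job())"
```

```text
the job is handed in; nothing more can be done
None
```

The job is handed in at about 21 s: the hood leans back at about 110°, the dial pointer is at the white mark, and the lock hangs upright from its open shackle about 9 cm above the station; the arm touched none of the other things on the table, though I rechecked only the weight by camera.

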